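# Tap the film can's lid home, square

## Robot

A 6-joint arm with a two-finger parallel gripper is mounted at the origin on the work surface. World frame = base frame: x ahead of the robot, y to its left, z up, the work surface at z = 0. Lengths are in m, angles in rad, forces in N, time in s.
With the tool pointing down it reaches from about 0.3 to 0.875 m from the base axis. Payload 4.2 kg.
Tool frame: the origin (TCP) lies midway between the tips of the shut fingers; the grasp point (between the pads) lies 19 mm behind it; z points along the fingers, y is the direction in which the jaws open and shut (so a half turn about z gives the same grasp; the last joint's range is limited). The gripper opens to 85 mm and grips with 20 to 120 N. Pads are 22 mm wide; open, the fingers measure 114 mm over their backs; the gripper's body (76 mm by 85 mm) begins 54 mm behind the grasp point. The pads swing forward as they close: fully open they stand 13 mm farther back than shut.
Start: joints at [-1.352, 0.32, 1.565, -0, 1.257, -0.02], TCP at [0.136, -0.559, 0.231] pointing down, gripper open.
Joint ranges: [-3.11, 3.11], [-0.84, 2.01], [0.21, 2.61], [-1.34, 4.49], [0.05, 2.63], [-2.56, 2.56]. Speed limits (rad/s): [2.57, 2.57, 3.14, 3.14, 3.14, 3.14].

## Interface

Orientations are given as [roll, pitch, yaw] about the fixed x, y, z axes, in that order (R = Rz(yaw) Ry(pitch) Rx(roll)).
In Python, from bench import manip, grab_frame, camera_info, sign_off gives the robot as it stands.
- The arm moves only by the shell command python3 -m crank 'ROWS' [FORCE]. ROWS is JSON, a list of rows, each an object with "rotation": the turn, a rotation vector about the world's x, y, z in degrees, a list of three; "offset": the shift along the world's x, y, z in m, a list of three; "fingers": the opening, from -1 (shut) to 1 (fully open). In form: [{"rotation": [wx, wy, wz], "offset": [x, y, z], "fingers": fingers}, ...]. A call has 1 to 5 rows; each row shifts and turns the commanded pose from where the row before left it; what a row does not reach is not made up. A row lasts 1/8 s, in which the tool goes at most 62.5 mm and 10.7 degrees, less where a joint would pass 70% of its speed; a pose out of reach is approached as far as the arm can. A call is refused whole if a number of a shift passes 0.0625 or a number of a turn 10.7, either way. A call with a gripper value outside its range is refused whole. The fingers move at their own pace and stop on an object; FORCE is the grip in N (left out, the last holds). Time passes only in rows, so rows that do not move let the fingers close. It gives the time, the measured TCP pose, the force and the opening at its end, in the units of the state.
- manip.get_obs(): the state, without advancing time (a new reading comes with each control period).
- grab_frame(name): name is "scene" or "top" or "wrist"; returns the picture (480x640x3 uint8, red, green, blue); there is no depth.
- camera_info(name): a dict with "mtx" (3x3 intrinsics, pixels), "pose" (4x4, takes a point from camera to world coordinates). Camera axes: x right, y up, looking along -z (the intrinsics and any distortion apply to the point x, -y, -z); pixel columns grow to the right and rows downward; lengths in m; the calibration is good to about 2 mm. A picture is of the moment at which its call begins: read the wrist's pose just before it. camera_info takes no time and is no camera call; for the wrist camera it gives the pose at the moment of the call.
- sign_off(): hands the job in, once; it reports no verdict.
The state is a dict: "time_s": time; "q": joint angles; "dq": joint speeds; "effort": joint torques, N m; "position": TCP position; "ee_rot": TCP orientation; "force": force on the tool from outside, world axes, zero at the start; "moment": the same for the moment, N m; "grip_width": opening from 0.0 (shut) to 1.0 (fully open).
Only numpy, scipy, OpenCV 4.12 (cv2) and the standard library are available. Lean on these libraries where they do the work, as an engineer would, in place of code of your own. Each camera call takes 0.05 s, during which the arm holds its last target.

## Task

Close the film can: pick up the gray lid by its knob, set its plug into the can's mouth, let go, and tap it down bit by bit alternately around its rim, over the three ribs of the can, until it is fully home and level. Tap gently and never let the lid cock in the mouth, and leave everything else where it is.

Things in the scene. Friction and masses are not known exactly. Their poses are not given: they have to be found in the camera images.
- can: Round open steel film can, fixed, 114 mm across, 57 mm high, bore 102 mm. Origin: centre of its underside; z up. Three stiff pads with round tops stand in the bore, 40 mm from the axis, at 0, 120 and 240 degrees from its +x axis, and carry the lid's plug. Outside, in line with each pad, is a 12 mm wide upright rib (outer face 67 mm from the axis, top at 50 mm) that shows beyond the lid from above.
- mouth (a point): Centre of the can's mouth at rim height, 57 mm over the bench. The pad tops start 4 to 8.5 mm below it, at unequal heights (1.5 mm at most), so a lid laid on them may lean. Each pad slides straight down under about 12.5 N and stays. Driving all three at once (pushing the middle) takes over 37 N: too much, as the lid may not be pressed onto the can with over 36 N.
- seat (a point): On the can's axis, where the middle of the plug's underside is when the lid is home: 43 to 46 mm over the bench, differing from can to can, 5.5 to 7 mm below the pads' start. There each pad meets a firm rubber cushion, 3 N/mm: a tap that went down under 12 to 16 N climbs beyond that. So feel for it. The flange then stands 3 to 6 mm over the rim, not on it.
- lid: Loose gray plastic lid, knob up, 0.19 to 0.31 kg. From below: round plug 97 mm across, 17 mm deep (lowest 3 mm taper to 91 mm); flange 116 mm across, 6 mm thick, ribbed edge, flat top 23 mm over the plug's underside; round knob 26 mm across, 26 mm high (49 mm overall). Origin: centre of the plug's underside; z up.
- slide_stand: Fixed wooden slotted stand, 70 x 200 x 72 mm, with upright glass slides; bystander. Origin: centre of its underside.
- reel: Loose aluminium film reel lying flat, 90 mm in diameter, 22 mm high; bystander. Origin: centre of its underside.
- dust_brush: Loose dust brush with a white plastic handle, about 170 mm long, lying down; bystander. Origin: near its middle.
- loupe: Loose small black loupe, 40 mm in diameter, 38 mm high; bystander. Origin: centre of its underside.
- cleaner: Loose amber bottle, 60 mm in diameter, 140 mm high; bystander. Origin: centre of its underside.
- rib0 (a point): Top of the can's outer rib at its +x axis, 62 mm from the axis, 50 mm over the bench. To drive the lid, press its flat top between the knob and this rib, about 40 mm from the axis: that side goes down and the other two stay, leaning it 1 degree per mm of difference. Over 4.3 degrees is cocked: take 2 to 3 mm at a time, then go to the next rib.
- rib1 (a point): The same on the rib 120 degrees on, counterclockwise from above. Pressing at the edge midway between ribs tips the lid.
- rib2 (a point): The same on the rib at 240 degrees.
Things that resemble listed ones, but are neither listed nor needed, are in the scene too. Leave any turquoise look-alike of the lid alone.

How it is judged:
By the outcome, as a careful person would: the job done as asked, in the order asked, and still so for the second after the job is handed in, with the robot touching nothing.
It also fails if it takes over 72 s, if anything falls off the work surface, if the arm or the gripper's body presses on something with over 40 N, if the wrist force passes 120 N, or if a joint passes its speed limit or range.

## Working session

There is one attempt and no reset: what is moved stays moved. The work goes in short steps, Python scripts to look and compute and a shell command to move; the robot and the scene stay as the last step left them, time stands still between calls to the robot, and variables do not carry over. Pictures are saved under pics/ and viewed, and the job is handed in when it is done.

```bash
mkdir -p pics; cat > h.py <<'E'
import numpy as np, cv2
from bench import manip, grab_frame, camera_info, sign_off
def snap(n,f):
    im=grab_frame(n); cv2.imwrite('pics/'+f,cv2.cvtColor(im,cv2.COLOR_RGB2BGR)); return im
def ray(n,u,v,z):
    c=camera_info(n);K=np.array(c['mtx']);T=np.array(c['pose'])
    d=cv2.undistortPoints(np.array([[[float(u),float(v)]]]),K,np.array(c.get('dist',np.zeros(5)),float))[0,0] 
    d=T[:3,:3]@np.array([d[0],-d[1],-1]);o=T[:3,3]
    return o+d*(z-o[2])/d[2]
def proj(n,P):
    c=camera_info(n);K=np.array(c['mtx']);T=np.array(c['pose'])
    p=T[:3,:3].T@(np.array(P)-T[:3,3]);p=np.array([p[0],-p[1],-p[2]])
    q=K@p;return q[:2]/q[2]
E
python3 - <<'E'
from h import *
for n in ['scene','top']:
    snap(n,n+'0.png'); c=camera_info(n); print(n,c.keys(),np.round(c['mtx'],1).tolist(),np.round(c['pose'],3).tolist())
print(manip.get_obs())
E
```

```text
scene dict_keys(['mtx', 'pose']) [[512.9, 0.0, 325.8], [0.0, 512.9, 236.0], [0.0, 0.0, 1.0]] [[0.863, -0.293, 0.413, 0.983], [0.505, 0.459, -0.731, -0.646], [0.025, 0.839, 0.543, 0.611], [0.0, 0.0, 0.0, 1.0]]
top dict_keys(['mtx', 'pose']) [[559.2, 0.0, 318.1], [0.0, 559.2, 233.0], [0.0, 0.0, 1.0]] [[0.029, 0.993, -0.112, 0.425], [-1.0, 0.029, 0.006, 0.082], [0.009, 0.112, 0.994, 1.447], [0.0, 0.0, 0.0, 1.0]]
{'time_s': 0.1, 'q': array([-1.35200340e+00,  3.20216204e-01,  1.56552744e+00,  8.77120958e-07,
        1.25739437e+00, -1.99934005e-02]), 'dq': array([ 0.00052618, -0.00228702, -0.00192712, -0.00066059,  0.00104457,
       -0.00047857]), 'effort': array([ 1.28035012e-05, -4.16410697e+01, -2.34705234e+01, -7.99813779e-05,
        4.94774227e-03,  8.75231450e-06]), 'position': array([ 0.13591628, -0.55828134,  0.23058458]), 'ee_rot': array([-3.14004762e+00, -3.17287577e-05,  2.38786035e-01]), 'force': array([1.06974347, 0.22745523, 0.36695586]), 'moment': array([ 0.00539708,  0.00742539, -0.02546585]), 'grip_width': 1.0015364879059512}
```

View pics/top0.png

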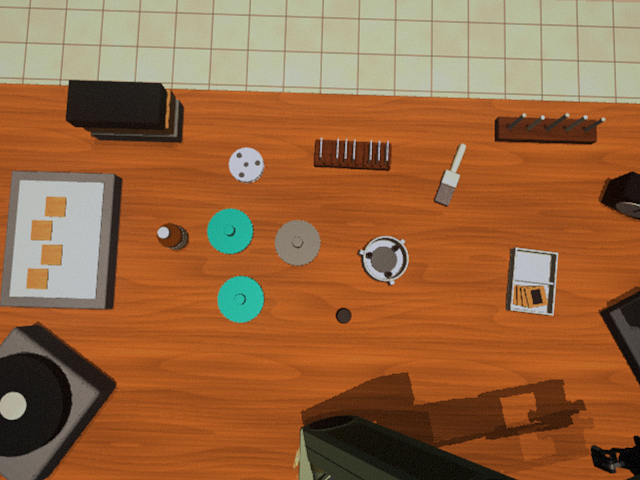

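View pics/scene0.png

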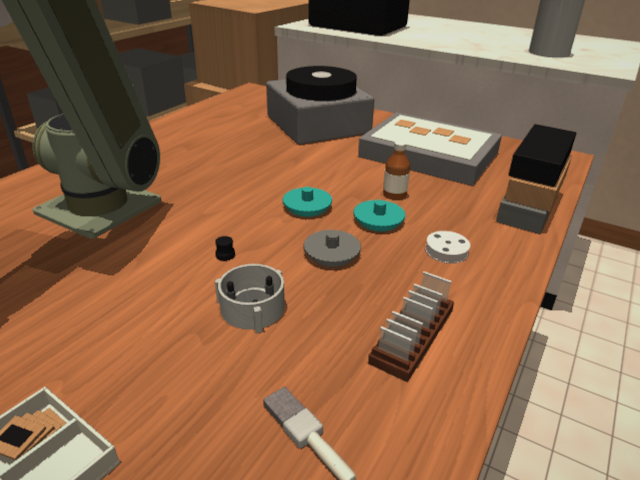

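Top view: the gray lid is at about (298,242). The turquoise look-alikes are at (230,231) and (240,299), and the can with its three ribs is at (385,258). Only (298,242) is gray, so I'll confirm it in an enlarged crop and measure it.

```bash
python3 - <<'E'
from h import *
im=cv2.cvtColor(cv2.imread('pics/top0.png'),cv2.COLOR_BGR2RGB)
c=im[190:320,200:430]; cv2.imwrite('pics/crop0.png',cv2.cvtColor(cv2.resize(c,None,fx=3.4,fy=3.4,interpolation=cv2.INTER_CUBIC),cv2.COLOR_RGB2BGR))
hsv=cv2.cvtColor(im,cv2.COLOR_RGB2HSV)
m=((hsv[...,1]<90)).astype(np.uint8)*255
def blob(x0,x1,y0,y1):
    s=np.zeros_like(m);s[y0:y1,x0:x1]=m[y0:y1,x0:x1]
    cs,_=cv2.findContours(s,cv2.RETR_EXTERNAL,cv2.CHAIN_APPROX_NONE);return max(cs,key=cv2.contourArea)
L=blob(265,330,210,275);print('lid',cv2.fitEllipse(cv2.convexHull(L)),cv2.minEnclosingCircle(L))
e=cv2.fitEllipse(L);print(ray('top',*e[0],0.021))
C=blob(350,420,225,295);print('can',cv2.minEnclosingCircle(C),cv2.fitEllipse(C))
p=C[:,0,:].astype(float)
W=np.array([ray('top',u,v,0.057)[:2] for u,v in p])
# robust circle r=.057
from scipy.optimize import least_squares
r=least_squares(lambda x:np.hypot(W[:,0]-x[0],W[:,1]-x[1])-.057,W.mean(0),loss='cauchy',f_scale=.001).x
print('can c',r)
W2=np.array([ray('top',u,v,0.050)[:2] for u,v in p])
d=np.hypot(*(W2-r).T);a=np.degrees(np.arctan2(*(W2-r).T[::-1]))
for i in np.argsort(a)[::3]:
    if d[i]>.061: print(round(a[i],1),round(d[i],4))
WL=np.array([ray('top',u,v,0.020)[:2] for u,v in L[:,0,:].astype(float)])
print(least_squares(lambda x:np.hypot(WL[:,0]-x[0],WL[:,1]-x[1])-x[2],[*WL.mean(0),.058],loss='cauchy',f_scale=.001).x)
E
```

```text
lid ((297.2809143066406, 242.44345092773438), (44.84952926635742, 45.151641845703125), 25.39637565612793) ((297.29412841796875, 242.5), 22.781301498413086)
[0.56070367 0.12555797 0.021     ]
can ((384.6428527832031, 258.3571472167969), 26.677505493164062) ((385.0517578125, 258.4118957519531), (46.041507720947266, 47.0902099609375), 111.69063568115234)
can c [ 0.52407567 -0.09590303]
-171.8 0.0615
-163.4 0.0658
-158.5 0.065
-43.2 0.0657
-39.9 0.0623
75.4 0.0673
81.8 0.0657
[0.56107098 0.12556872 0.05653449]
```

View pics/crop0.png

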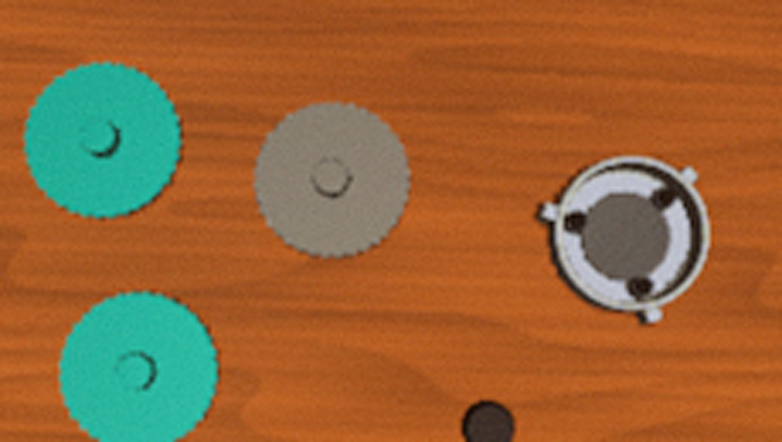

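The crop confirms it: one gray lid with its knob at crop (331,177), and two turquoise ones. The can's ribs are at crop (545,212), (690,177) and (652,315). I'll move over toward the can for a wrist view.

```bash
python3 -m crank '[{"rotation":[0,0,0],"offset":[0.03,0.05,0.02],"fingers":1},{"rotation":[0,0,0],"offset":[0.04,0.045,0.02],"fingers":1},{"rotation":[0,0,0],"offset":[0.04,0.045,0.02],"fingers":1},{"rotation":[0,0,0],"offset":[0.04,0.045,0.02],"fingers":1},{"rotation":[0,0,0],"offset":[0.04,0.045,0.02],"fingers":1}]' 40; python3 - <<'E'
from h import *
o=manip.get_obs();print(o['position'],o['ee_rot'],o['time_s'])
c=camera_info('wrist');print(np.round(c['pose'],3).tolist(),np.round(c['mtx'],1).tolist())
E
```

```text
time_s: 0.72
position: [0.3245, -0.3297, 0.3305]
ee_rot: [-3.141, 0.0, 0.238]
force: [0.0, -0.8, -0.9]
grip_width: 1.0
[ 0.32445019 -0.32968767  0.33053375] [-3.14145495e+00  1.83680310e-05  2.38372262e-01] 0.725
[[0.238, 0.921, 0.31, 0.404], [-0.971, 0.225, 0.075, -0.311], [-0.0, -0.319, 0.948, 0.472], [0.0, 0.0, 0.0, 1.0]] [[425.2, 0.0, 325.0], [0.0, 425.2, 243.5], [0.0, 0.0, 1.0]]
```

```bash
python3 -m crank '[{"rotation":[0,0,0],"offset":[0.035,0.045,0],"fingers":1},{"rotation":[0,0,0],"offset":[0.04,0.045,0],"fingers":1},{"rotation":[0,0,0],"offset":[0.04,0.045,0],"fingers":1},{"rotation":[0,0,0],"offset":[0.04,0.045,0],"fingers":1},{"rotation":[0,0,0],"offset":[0.035,0.045,-0.01],"fingers":1}]'; python3 -m crank '[{"rotation":[0,0,0],"offset":[0.01,0.02,-0.01],"fingers":1},{"rotation":[0,0,0],"offset":[0,0,0],"fingers":1},{"rotation":[0,0,0],"offset":[0,0,0],"fingers":1}]';python3 - <<'E'
from h import *
o=manip.get_obs();print(o['position'],o['ee_rot'],o['time_s'])
c=camera_info('wrist');np.save('w1.npy',c['pose']);snap('wrist','w1.png')
snap('scene','s1.png')
E
```

```text
time_s: 1.35
position: [0.5151, -0.1047, 0.3203]
ee_rot: [3.141, -0.001, 0.239]
force: [-0.2, 0.1, 0.3]
grip_width: 0.996
time_s: 1.72
position: [0.5233, -0.0869, 0.3102]
ee_rot: [3.141, 0.0, 0.239]
force: [0.7, 0.7, -0.9]
grip_width: 1.003
[ 0.52329135 -0.08693867  0.31024605] [3.14109022e+00 4.67137263e-04 2.38507864e-01] 1.725
```

View pics/w1.png

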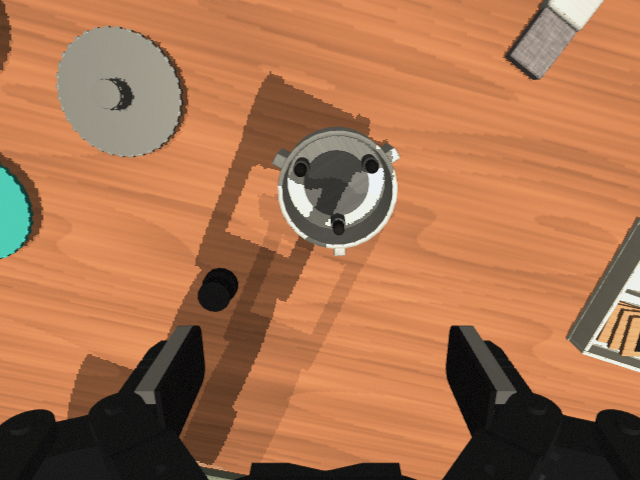

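```bash
cat > fit.py <<'E'
from h import *
from scipy.optimize import least_squares
c=camera_info('wrist');K=np.array(c['mtx'])
def rayT(T,u,v,z):
    d=T[:3,:3]@np.array([(u-K[0,2])/K[0,0],-(v-K[1,2])/K[1,1],-1]);o=T[:3,3];return o+d*(z-o[2])/d[2]
def projT(T,P):
    p=T[:3,:3].T@(np.array(P)-T[:3,3]);q=K@np.array([p[0],-p[1],-p[2]]);return q[:2]/q[2]
def circ(W,r,x0,f=.0007):
    return least_squares(lambda x:np.hypot(W[:,0]-x[0],W[:,1]-x[1])-r,x0,loss='cauchy',f_scale=f).x
E
python3 - <<'E'
from fit import *
T=np.load('w1.npy');im=cv2.imread('pics/w1.png');hsv=cv2.cvtColor(im,cv2.COLOR_BGR2HSV)
m=((hsv[...,1]<85)).astype(np.uint8)*255
def blob(x0,x1,y0,y1):
    s=np.zeros_like(m);s[y0:y1,x0:x1]=m[y0:y1,x0:x1]
    s=cv2.morphologyEx(s,cv2.MORPH_CLOSE,np.ones((5,5)))
    cs,_=cv2.findContours(s,cv2.RETR_EXTERNAL,cv2.CHAIN_APPROX_NONE);return max(cs,key=cv2.contourArea)[:,0,:].astype(float)
C=blob(265,410,115,262);L=blob(45,195,15,165)
W=np.array([rayT(T,u,v,.057)[:2] for u,v in C])
n=T[:2,3];
r=circ(W,.057,W.mean(0));print('all',r)
far=((W-r)@(r-n))>0
print('far side',circ(W[far],.057,r), far.sum())
W2=np.array([rayT(T,u,v,.05)[:2] for u,v in C]);d=np.hypot(*(W2-r).T);a=np.degrees(np.arctan2(*(W2-r).T[::-1]))
for i in np.argsort(a)[::2]:
    if d[i]>.0625: print((round(a[i],1),round(d[i],4)),end=' ')
for z in(.017,.023):
  WL=np.array([rayT(T,u,v,z)[:2] for u,v in L]);print('lid',z,circ(WL,.058,WL.mean(0)))
for p in [(283,160),(392,154),(340,251)]:
  w=rayT(T,*p,.05)[:2];print(np.degrees(np.arctan2(*(w-r)[::-1])),np.hypot(*(w-r)))
for p in [(109,94)]: print('knob',rayT(T,*p,.049))
out=im.copy()
for rr,z,col,cc in((.057,.057,(0,0,255),r),(.051,.057,(0,255,0),r)):
  for t in np.linspace(0,2*np.pi,200):
    u=projT(T,[cc[0]+rr*np.cos(t),cc[1]+rr*np.sin(t),z]);out[int(round(u[1])),int(round(u[0]))]=col
cv2.imwrite('pics/c1.png',cv2.resize(out[110:270,250:430],None,fx=3.5,fy=3.5,interpolation=cv2.INTER_NEAREST))
cv2.imwrite('pics/c1l.png',cv2.resize(im[10:170,40:200],None,fx=3.5,fy=3.5,interpolation=cv2.INTER_CUBIC))
E
```

```text
all [ 0.52761317 -0.09787259]
far side [ 0.52764141 -0.09785194] 177
(np.float64(-168.2), np.float64(0.0632)) (np.float64(-168.1), np.float64(0.0653)) (np.float64(-167.2), np.float64(0.0674)) (np.float64(-165.5), np.float64(0.0674)) (np.float64(-163.8), np.float64(0.0675)) (np.float64(-162.1), np.float64(0.0676)) (np.float64(-160.3), np.float64(0.0667)) (np.float64(-158.6), np.float64(0.0669)) (np.float64(-158.3), np.float64(0.0648)) (np.float64(-158.1), np.float64(0.0627)) (np.float64(-49.7), np.float64(0.0627)) (np.float64(-48.9), np.float64(0.0651)) (np.float64(-47.5), np.float64(0.0659)) (np.float64(-45.2), np.float64(0.0651)) (np.float64(-43.4), np.float64(0.0652)) (np.float64(-41.6), np.float64(0.0653)) (np.float64(-39.9), np.float64(0.0643)) (np.float64(-37.6), np.float64(0.0639)) (np.float64(-35.9), np.float64(0.063)) (np.float64(67.6), np.float64(0.0631)) (np.float64(69.3), np.float64(0.0641)) (np.float64(71.6), np.float64(0.0647)) (np.float64(73.8), np.float64(0.0654)) (np.float64(75.7), np.float64(0.0654)) (np.float64(77.5), np.float64(0.0655)) (np.float64(79.3), np.float64(0.0656)) (np.float64(81.2), np.float64(0.0658)) (np.float64(82.1), np.float64(0.0634)) (np.float64(82.4), np.float64(0.0643)) lid 0.017 [0.56096446 0.12595549]
lid 0.023 [0.56155978 0.12310396]
75.46245934705962 0.05721485944431844
-43.736887574269865 0.06069572582683433
-162.730459285072 0.0632651497111586
knob [0.56200505 0.120519   0.049     ]
```

View pics/c1.png

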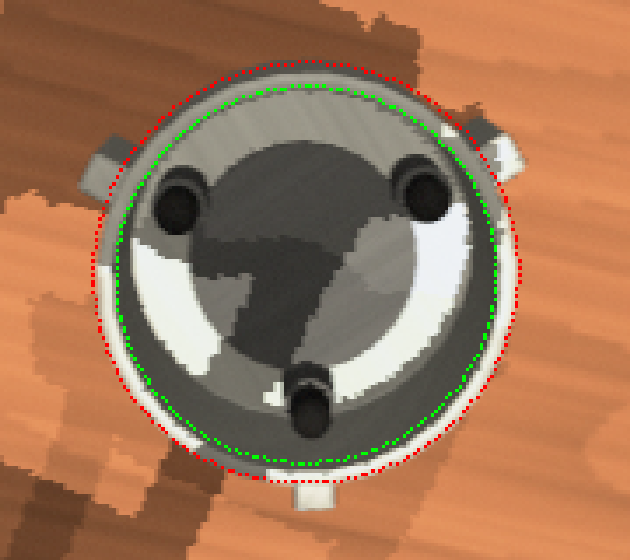

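View pics/c1l.png

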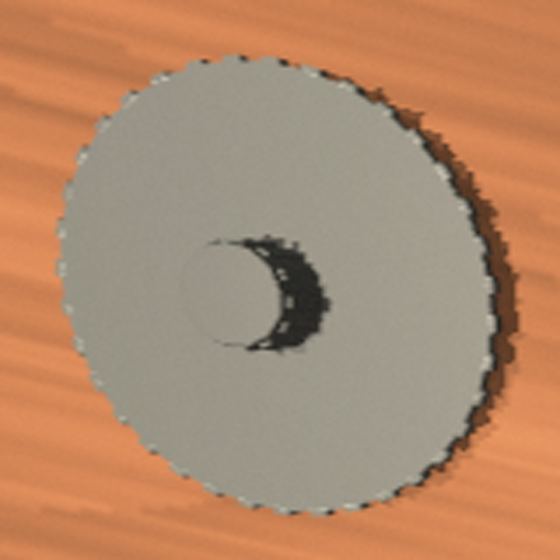

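```bash
python3 -m crank '[{"rotation":[0,0,0],"offset":[0.007,0.0444,0],"fingers":1},{"rotation":[0,0,0],"offset":[0.007,0.0444,0],"fingers":1},{"rotation":[0,0,0],"offset":[0.007,0.0444,0],"fingers":1},{"rotation":[0,0,0],"offset":[0.007,0.0444,0],"fingers":1},{"rotation":[0,0,0],"offset":[0.007,0.0444,0],"fingers":1}]'; python3 -m crank '[{"rotation":[0,0,0],"offset":[0,0,0],"fingers":1},{"rotation":[0,0,0],"offset":[0,0,0],"fingers":1}]';python3 - <<'E'
from fit import *
o=manip.get_obs();print(o['position'],o['ee_rot'],o['time_s'])
T=np.array(camera_info('wrist')['pose']);np.save('w2.npy',T);im=snap('wrist','w2.png')[...,::-1].copy()
hsv=cv2.cvtColor(im,cv2.COLOR_BGR2HSV)
u0=projT(T,[.5612,.1245,.023]);print(u0)
m=((hsv[...,1]<70)&(hsv[...,2]>90)).astype(np.uint8)*255
s=np.zeros_like(m);x,y=map(int,u0);s[max(0,y-85):y+85,x-85:x+85]=m[max(0,y-85):y+85,x-85:x+85]
L=max(cv2.findContours(s,cv2.RETR_EXTERNAL,cv2.CHAIN_APPROX_NONE)[0],key=cv2.contourArea)
L=cv2.convexHull(L)[:,0,:].astype(float);
WL=np.array([rayT(T,u,v,.023)[:2] for u,v in L]);
r=least_squares(lambda x:np.hypot(WL[:,0]-x[0],WL[:,1]-x[1])-x[2],[.561,.1245,.058],loss='cauchy',f_scale=.0007).x
print(r,circ(WL,.058,r[:2]))
out=im.copy()
for rr,z in((.058,.023),(.013,.049)):
  for t in np.linspace(0,2*np.pi,120):
    u=projT(T,[r[0]+rr*np.cos(t),r[1]+rr*np.sin(t),z]);out[int(round(u[1])),int(round(u[0]))]=(0,0,255)
cv2.imwrite('pics/c2.png',cv2.resize(out[y-85:y+85,x-95:x+95],None,fx=3.5,fy=3.5,interpolation=cv2.INTER_NEAREST))
E
```

```text
time_s: 2.45
position: [0.5589, 0.1358, 0.3109]
ee_rot: [3.141, -0.001, 0.237]
force: [0.3, -0.5, 1.0]
grip_width: 1.002
time_s: 2.7
position: [0.5586, 0.1345, 0.3104]
ee_rot: [3.141, -0.0, 0.238]
force: [-0.5, -0.7, 0.3]
grip_width: 0.997
[0.55857251 0.13448583 0.31044167] [ 3.14079766e+00 -1.19390692e-04  2.37894717e-01] 2.7
[334.56608304 184.95466955]
[0.56176921 0.12448704 0.05851401] [0.56172664 0.12457032]
```

View pics/c2.png

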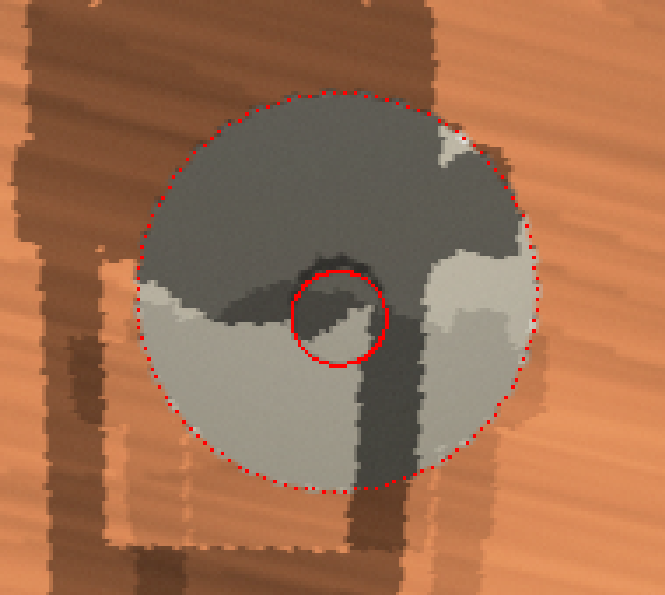

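```bash
python3 -m crank '[{"rotation":[0,0,0],"offset":[0.0031,-0.0099,-0.05],"fingers":1},{"rotation":[0,0,0],"offset":[0,0,-0.055],"fingers":1},{"rotation":[0,0,0],"offset":[0,0,-0.055],"fingers":1},{"rotation":[0,0,0],"offset":[0,0,-0.05],"fingers":1},{"rotation":[0,0,0],"offset":[0,0,-0.04],"fingers":1}]'; python3 -m crank '[{"rotation":[0,0,0],"offset":[0,0,-0.022],"fingers":1},{"rotation":[0,0,0],"offset":[0,0,-0.01],"fingers":1},{"rotation":[0,0,0],"offset":[0,0,0],"fingers":1}]'
```

```text
time_s: 3.38
position: [0.5612, 0.1238, 0.0586]
ee_rot: [3.141, 0.001, 0.236]
force: [-0.5, 0.2, 0.3]
grip_width: 0.999
time_s: 3.75
position: [0.5619, 0.1249, 0.0283]
ee_rot: [3.141, 0.0, 0.238]
force: [-0.6, 0.1, 0.5]
grip_width: 1.002
```

```bash
python3 -m crank '[{"rotation":[0,0,0],"offset":[0,0,0],"fingers":0.2},{"rotation":[0,0,0],"offset":[0,0,0],"fingers":-0.1},{"rotation":[0,0,0],"offset":[0,0,0],"fingers":-0.3},{"rotation":[0,0,0],"offset":[0,0,0],"fingers":-0.6},{"rotation":[0,0,0],"offset":[0,0,0],"fingers":-0.6}]' 40;python3 -m crank '[{"rotation":[0,0,0],"offset":[0,0,0],"fingers":-0.6},{"rotation":[0,0,0],"offset":[0,0,0],"fingers":-0.6}]'
```

```text
time_s: 4.38
position: [0.5621, 0.1258, 0.0289]
ee_rot: [3.141, -0.001, 0.239]
force: [-1.3, -0.5, 6.4]
grip_width: 0.292
time_s: 4.62
position: [0.5621, 0.1258, 0.0289]
ee_rot: [3.141, -0.001, 0.239]
force: [-1.2, 0.3, 5.5]
grip_width: 0.287
```

```bash
python3 -m crank '[{"rotation":[0,0,0],"offset":[0,0,0.003],"fingers":-0.6},{"rotation":[0,0,0],"offset":[0,0,0.01],"fingers":-0.6},{"rotation":[0,0,0],"offset":[0,0,0.03],"fingers":-0.6},{"rotation":[0,0,0],"offset":[0,0,0.05],"fingers":-0.6},{"rotation":[0,0,0],"offset":[0,0,0.03],"fingers":-0.6}]' 60;python3 -m crank '[{"rotation":[0,0,0],"offset":[0,0,0],"fingers":-0.6},{"rotation":[0,0,0],"offset":[0,0,0],"fingers":-0.6}]';python3 - <<'E'
from h import *
o=manip.get_obs();print(o['position'],o['ee_rot'],o['moment'])
np.save('w3.npy',camera_info('wrist')['pose']);snap('wrist','w3.png');snap('scene','s3.png')
E
```

```text
time_s: 5.25
position: [0.5624, 0.1259, 0.1537]
ee_rot: [3.141, -0.003, 0.239]
force: [0.4, 0.9, -3.1]
grip_width: 0.278
time_s: 5.5
position: [0.5606, 0.1255, 0.1497]
ee_rot: [-3.142, 0.003, 0.239]
force: [0.2, -0.9, -2.8]
grip_width: 0.278
[0.56058513 0.12552163 0.14967338] [-3.14156870e+00  2.94598853e-03  2.38814737e-01] [-0.01228858  0.02258767 -0.03711383]
```

View pics/w3.png

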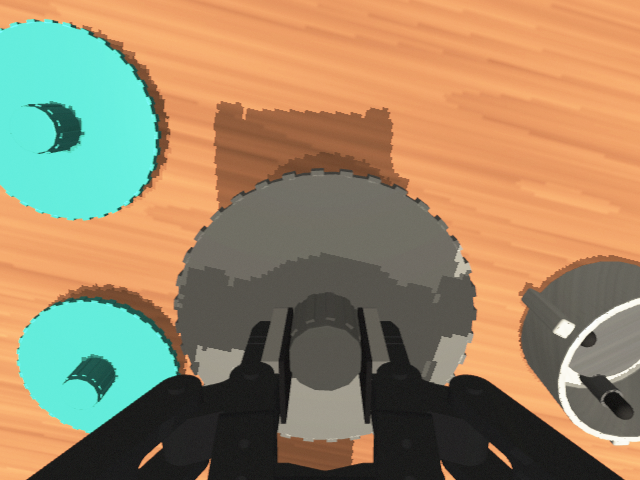

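View pics/s3.png

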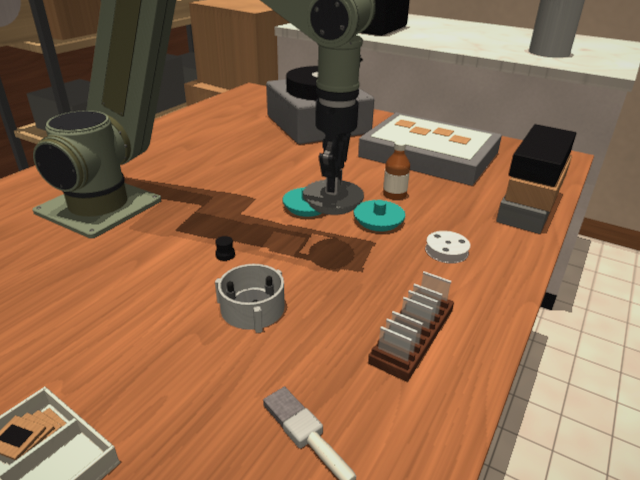

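Lid is held level in the wrist view, flange centred about (325,305), and the scene view agrees. Next: its offset in the hand.

```bash
python3 - <<'E'
from fit import *
T=np.load('w3.npy');im=cv2.imread('pics/w3.png');hsv=cv2.cvtColor(im,cv2.COLOR_BGR2HSV)
m=((hsv[...,1]<75)).astype(np.uint8)*255
m[:, :176]=0;m[:,478:]=0;m[:165]=0
n,l,st,ce=cv2.connectedComponentsWithStats(m);k=l[230,325]
s=(l==k).astype(np.uint8)
L=cv2.convexHull(max(cv2.findContours(s,cv2.RETR_EXTERNAL,cv2.CHAIN_APPROX_NONE)[0],key=cv2.contourArea))[:,0,:].astype(float)
L=L[L[:,1]<345]
for z in(.1408,.1438,.1468):
  W=np.array([rayT(T,u,v,z)[:2] for u,v in L])
  r=least_squares(lambda x:np.hypot(W[:,0]-x[0],W[:,1]-x[1])-x[2],[.561,.1255,.058],loss='cauchy',f_scale=.0007).x
  print(z,len(L),r,circ(W,.058,r[:2]))
E
```

```text
0.1408 34 [0.56060073 0.12510298 0.05890994] [0.56166323 0.12539772]
0.1438 34 [0.56219481 0.12549443 0.05773046] [0.56186069 0.12541441]
0.1468 34 [0.5637889  0.12588585 0.05655098] [0.56210743 0.12528372]
```

```bash
python3 -m crank '[{"rotation":[0,0,0],"offset":[-0.006,-0.035,0],"fingers":-0.6},{"rotation":[0,0,0],"offset":[-0.008,-0.055,0],"fingers":-0.6},{"rotation":[0,0,0],"offset":[-0.008,-0.055,0],"fingers":-0.6},{"rotation":[0,0,0],"offset":[-0.007,-0.0485,0],"fingers":-0.6},{"rotation":[0,0,0],"offset":[-0.006,-0.03,0],"fingers":-0.6}]';python3 -m crank '[{"rotation":[0,0,0],"offset":[0,0,-0.03],"fingers":-0.6},{"rotation":[0,0,0],"offset":[0,0,-0.015],"fingers":-0.6},{"rotation":[0,0,0],"offset":[0,0,-0.007],"fingers":-0.6},{"rotation":[0,0,0],"offset":[0,0,0],"fingers":-0.6},{"rotation":[0,0,0],"offset":[0,0,0],"fingers":-0.6}]';python3 - <<'E'
from h import *
o=manip.get_obs();print(o['position'],o['ee_rot'],o['moment'])
np.save('w4.npy',camera_info('wrist')['pose']);snap('wrist','w4.png');snap('scene','s4.png');snap('top','t4.png')
a=cv2.imread('pics/s4.png')[180:380,150:370];b=cv2.imread('pics/t4.png')[200:320,320:450]
a=cv2.resize(a,(440,400),interpolation=cv2.INTER_CUBIC);b=cv2.resize(b,(360,400*1),interpolation=cv2.INTER_CUBIC)
cv2.imwrite('pics/st4.png',np.hstack([a,b]))
E
```

```text
time_s: 6.22
position: [0.5255, -0.0997, 0.1496]
ee_rot: [-3.141, 0.003, 0.237]
force: [-0.8, -0.2, -2.3]
grip_width: 0.277
time_s: 6.85
position: [0.5274, -0.0976, 0.0998]
ee_rot: [3.141, -0.001, 0.24]
force: [0.4, 0.3, -1.9]
grip_width: 0.274
[ 0.52740397 -0.09755189  0.09981572] [ 3.14084118e+00 -1.30474960e-03  2.39515861e-01] [-0.01317969 -0.00446772  0.05525161]
```

View pics/st4.png

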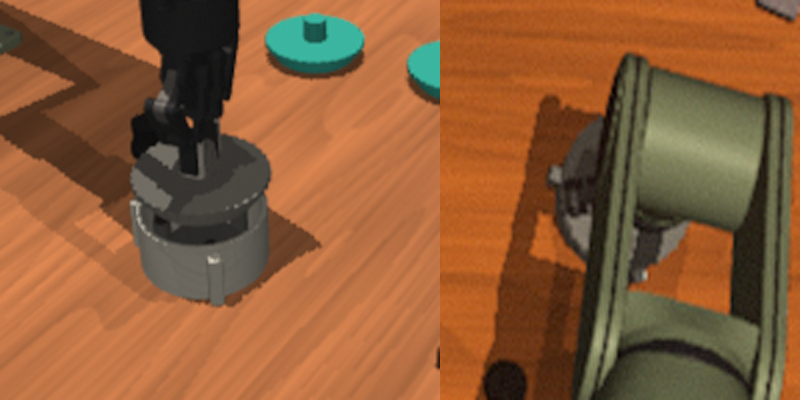

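View pics/w4.png

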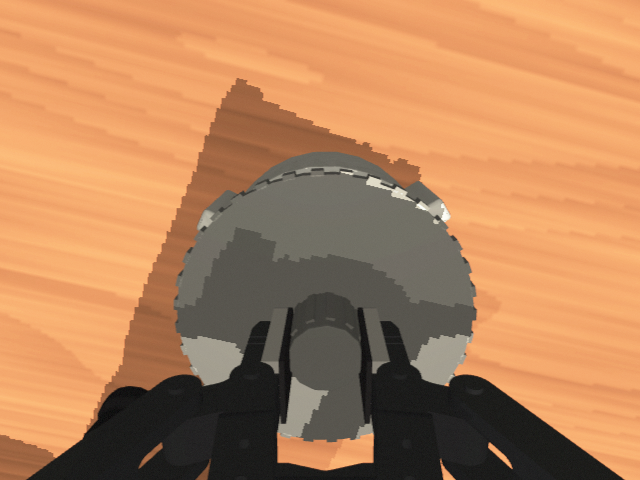

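```bash
python3 -m crank '[{"rotation":[0,0,0],"offset":[0,0,-0.006],"fingers":-0.6},{"rotation":[0,0,0],"offset":[0,0,-0.006],"fingers":-0.6},{"rotation":[0,0,0],"offset":[0,0,-0.003],"fingers":-0.6},{"rotation":[0,0,0],"offset":[0,0,0],"fingers":-0.6}]'
```

```text
time_s: 7.5
position: [0.5265, -0.0977, 0.0837]
ee_rot: [-3.141, 0.001, 0.239]
force: [-0.1, -0.3, -3.0]
grip_width: 0.282
```

```bash
python3 -m crank '[{"rotation":[0,0,0],"offset":[0,0,-0.0015],"fingers":-0.6},{"rotation":[0,0,0],"offset":[0,0,0],"fingers":-0.6}]'
```

```text
time_s: 7.75
position: [0.5267, -0.0978, 0.0826]
ee_rot: [3.141, 0.0, 0.239]
force: [0.8, -0.1, -2.6]
grip_width: 0.281
```

```bash
python3 -m crank '[{"rotation":[0,0,0],"offset":[0,0,-0.001],"fingers":-0.6},{"rotation":[0,0,0],"offset":[0,0,-0.001],"fingers":-0.6},{"rotation":[0,0,0],"offset":[0,0,0],"fingers":-0.6}]'
```

```text
time_s: 8.12
position: [0.5267, -0.0978, 0.0806]
ee_rot: [3.142, 0.0, 0.239]
force: [-0.4, 0.3, -2.0]
grip_width: 0.28
```

```bash
python3 -m crank '[{"rotation":[0,0,0],"offset":[0,0,-0.001],"fingers":-0.6},{"rotation":[0,0,0],"offset":[0,0,0],"fingers":-0.6}]'
```

```text
time_s: 8.38
position: [0.5268, -0.0978, 0.0796]
ee_rot: [3.141, -0.0, 0.239]
force: [0.3, -0.5, -2.4]
grip_width: 0.279
```

```bash
python3 -m crank '[{"rotation":[0,0,0],"offset":[0,0,-0.001],"fingers":-0.6},{"rotation":[0,0,0],"offset":[0,0,0],"fingers":-0.6}]'
```

```text
time_s: 8.62
position: [0.5271, -0.0978, 0.079]
ee_rot: [3.141, -0.001, 0.239]
force: [-0.0, 0.5, -0.3]
grip_width: 0.283
```

```bash
python3 -m crank '[{"rotation":[0,0,0],"offset":[0,0,-0.0005],"fingers":-0.6},{"rotation":[0,0,0],"offset":[0,0,0],"fingers":-0.6}]'
```

```text
time_s: 8.88
position: [0.5272, -0.0978, 0.0788]
ee_rot: [3.141, -0.001, 0.239]
force: [0.0, 1.2, 5.6]
grip_width: 0.277
```

```bash
python3 -m crank '[{"rotation":[0,0,0],"offset":[0,0,0.0005],"fingers":-0.3},{"rotation":[0,0,0],"offset":[0,0,0],"fingers":-0.1},{"rotation":[0,0,0],"offset":[0,0,0],"fingers":0.1},{"rotation":[0,0,0],"offset":[0,0,0.015],"fingers":0.2},{"rotation":[0,0,0],"offset":[0,0,0.03],"fingers":0.2}]';python3 -m crank '[{"rotation":[0,0,0],"offset":[-0.02,0,0.05],"fingers":0.2},{"rotation":[0,0,0],"offset":[-0.03,0,0.05],"fingers":-1},{"rotation":[0,0,0],"offset":[0,0,0],"fingers":-1},{"rotation":[0,0,0],"offset":[0,0,0],"fingers":-1}]' ;python3 - <<'E'
from h import *
o=manip.get_obs();print(o['position'],o['ee_rot'],o['force'])
np.save('w5.npy',camera_info('wrist')['pose']);snap('wrist','w5.png');snap('scene','s5.png')
a=cv2.imread('pics/s5.png')[200:360,170:350]
cv2.imwrite('pics/st5.png',cv2.resize(a,None,fx=4,fy=3.7,interpolation=cv2.INTER_CUBIC))
E
```

```text
time_s: 9.5
position: [0.526, -0.0977, 0.1239]
ee_rot: [-3.141, 0.002, 0.239]
force: [-0.4, 0.2, -0.1]
grip_width: 0.602
time_s: 10.0
position: [0.4766, -0.0978, 0.224]
ee_rot: [3.141, -0.001, 0.239]
force: [1.3, 0.7, -0.2]
grip_width: 0.0
[ 0.47664997 -0.0977534   0.22400844] [ 3.14111828e+00 -8.43407234e-04  2.38676582e-01] [ 1.29357695  0.67025087 -0.23960929]
```

View pics/st5.png

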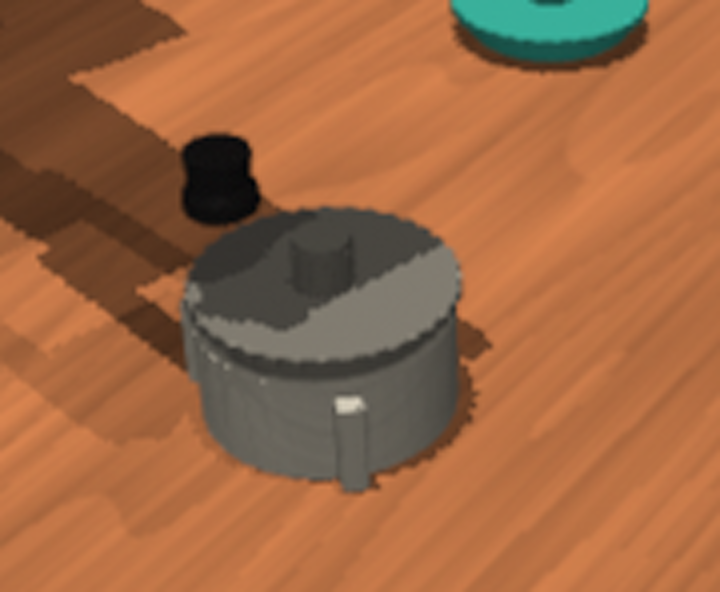

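View pics/w5.png

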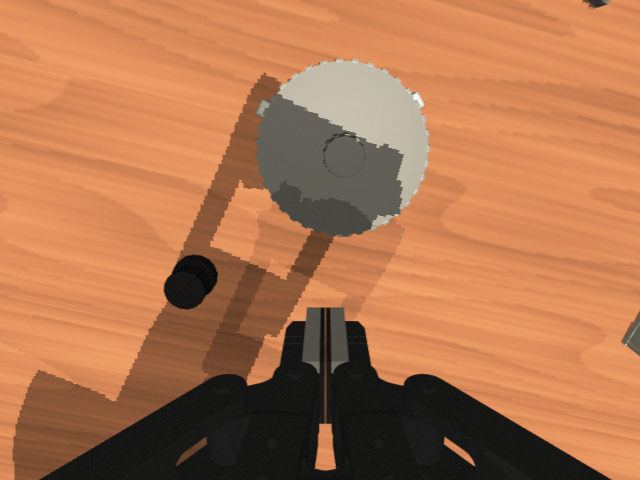

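Lid sits in the mouth with no visible tilt: wrist view centre is about (343,148), with ribs showing at (263,108) and (418,100). I'll check its centre and compute the press points.

```bash
python3 - <<'E'
from fit import *
T=np.load('w5.npy');im=cv2.imread('pics/w5.png');hsv=cv2.cvtColor(im,cv2.COLOR_BGR2HSV)
m=((hsv[...,1]<75)).astype(np.uint8)*255;m[250:]=0
l=cv2.connectedComponentsWithStats(m)[1];s=(l==l[150,343]).astype(np.uint8)
s=cv2.morphologyEx(s,cv2.MORPH_OPEN,np.ones((15,15)))
L=cv2.convexHull(max(cv2.findContours(s,cv2.RETR_EXTERNAL,cv2.CHAIN_APPROX_NONE)[0],key=cv2.contourArea))[:,0,:].astype(float)
W=np.array([rayT(T,u,v,.073)[:2] for u,v in L])
r=least_squares(lambda x:np.hypot(W[:,0]-x[0],W[:,1]-x[1])-x[2],[.5276,-.0979,.058],loss='cauchy',f_scale=.0007).x;print(r)
c=np.array([.5276,-.0979]);p=np.array([0.4766,-0.0978])
for n,a in zip('ABC',(76.4,-43.6,-163.6)):
  q=c+.037*np.array([np.cos(np.radians(a)),np.sin(np.radians(a))]);print(n,q,q-p)
E
```

```text
[ 0.52651192 -0.09820339  0.05836772]
A [ 0.53630026 -0.06193744] [0.05970026 0.03586256]
B [ 0.55439436 -0.12341592] [ 0.07779436 -0.02561592]
C [ 0.49210538 -0.10834663] [ 0.01550538 -0.01054663]
```

```bash
python3 -m crank '[{"rotation":[0,0,0],"offset":[0.0155,-0.0105,-0.03],"fingers":-1},{"rotation":[0,0,0],"offset":[0,0,-0.05],"fingers":-1},{"rotation":[0,0,0],"offset":[0,0,-0.04],"fingers":-1},{"rotation":[0,0,0],"offset":[0,0,-0.02],"fingers":-1},{"rotation":[0,0,0],"offset":[0,0,0],"fingers":-1}]';python3 -m crank '[{"rotation":[0,0,0],"offset":[0,0,-0.004],"fingers":-1},{"rotation":[0,0,0],"offset":[0,0,-0.003],"fingers":-1},{"rotation":[0,0,0],"offset":[0,0,0],"fingers":-1}]'
```

```text
time_s: 10.72
position: [0.4907, -0.1078, 0.0809]
ee_rot: [-3.139, 0.006, 0.239]
force: [-0.9, 0.2, -0.1]
grip_width: 0.001
time_s: 11.1
position: [0.4924, -0.1083, 0.0771]
ee_rot: [3.141, -0.001, 0.239]
force: [-0.6, -0.2, -0.2]
grip_width: 0.001
```

```bash
python3 -m crank '[{"rotation":[0,0,0],"offset":[0,0,-0.0015],"fingers":-1},{"rotation":[0,0,0],"offset":[0,0,-0.0005],"fingers":-1},{"rotation":[0,0,0],"offset":[0,0,0],"fingers":-1}]'
```

```text
time_s: 11.48
position: [0.4922, -0.1083, 0.0747]
ee_rot: [3.141, -0.0, 0.239]
force: [0.0, 0.4, -0.3]
grip_width: 0.003
```

```bash
python3 -m crank '[{"rotation":[0,0,0],"offset":[0,0,-0.001],"fingers":-1},{"rotation":[0,0,0],"offset":[0,0,-0.0005],"fingers":-1},{"rotation":[0,0,0],"offset":[0,0,0],"fingers":-1}]'
```

```text
time_s: 11.85
position: [0.4923, -0.1083, 0.0734]
ee_rot: [3.141, -0.0, 0.239]
force: [-0.3, -0.9, 3.8]
grip_width: -0.0
```

```bash
python3 -m crank '[{"rotation":[0,0,0],"offset":[0,0,-0.0005],"fingers":-1},{"rotation":[0,0,0],"offset":[0,0,0],"fingers":-1}]'
```

```text
time_s: 12.1
position: [0.4923, -0.1084, 0.0732]
ee_rot: [3.141, -0.0, 0.239]
force: [-2.3, -0.5, 6.0]
grip_width: -0.0
```

```bash
python3 -m crank '[{"rotation":[0,0,0],"offset":[0,0,-0.0005],"fingers":-1},{"rotation":[0,0,0],"offset":[0,0,-0.0005],"fingers":-1},{"rotation":[0,0,0],"offset":[0,0,0],"fingers":-1}]'
```

```text
time_s: 12.48
position: [0.4922, -0.1084, 0.0729]
ee_rot: [3.141, -0.0, 0.239]
force: [-3.9, -1.1, 12.5]
grip_width: -0.002
```

```bash
python3 -m crank '[{"rotation":[0,0,0],"offset":[0,0,-0.0005],"fingers":-1},{"rotation":[0,0,0],"offset":[0,0,-0.0005],"fingers":-1},{"rotation":[0,0,0],"offset":[0,0,0],"fingers":-1}]'
```

```text
time_s: 12.85
position: [0.492, -0.1085, 0.0722]
ee_rot: [3.141, 0.0, 0.239]
force: [-4.6, -1.0, 14.4]
grip_width: -0.001
```

```bash
python3 -m crank '[{"rotation":[0,0,0],"offset":[0,0,-0.0006],"fingers":-1},{"rotation":[0,0,0],"offset":[0,0,-0.0006],"fingers":-1},{"rotation":[0,0,0],"offset":[0,0,0],"fingers":-1}]'
```

```text
time_s: 13.22
position: [0.4916, -0.1086, 0.0711]
ee_rot: [3.141, 0.001, 0.239]
force: [-5.4, 0.4, 16.4]
grip_width: -0.001
```

```bash
python3 -m crank '[{"rotation":[0,0,0],"offset":[0,0,0.0395],"fingers":-1},{"rotation":[0,0,-9.1],"offset":[0.022,0.023,0],"fingers":-1},{"rotation":[0,0,-9.1],"offset":[0.022,0.0234,0],"fingers":-1},{"rotation":[0,0,-9.1],"offset":[0,0,-0.02],"fingers":-1},{"rotation":[0,0,0],"offset":[0,0,-0.01],"fingers":-1}]';python3 -m crank '[{"rotation":[0,0,0],"offset":[0,0,-0.002],"fingers":-1},{"rotation":[0,0,0],"offset":[0,0,0],"fingers":-1}]'
```

```text
time_s: 13.85
position: [0.5356, -0.0615, 0.0777]
ee_rot: [3.141, 0.002, -0.235]
force: [-0.1, 0.1, -0.1]
grip_width: -0.002
time_s: 14.1
position: [0.5362, -0.0622, 0.0771]
ee_rot: [3.142, -0.0, -0.237]
force: [0.6, -1.0, 0.3]
grip_width: -0.001
```

```bash
python3 -m crank '[{"rotation":[0,0,0],"offset":[0,0,-0.0015],"fingers":-1},{"rotation":[0,0,0],"offset":[0,0,-0.001],"fingers":-1},{"rotation":[0,0,0],"offset":[0,0,0],"fingers":-1}]'
```

```text
time_s: 14.48
position: [0.5362, -0.0619, 0.0746]
ee_rot: [3.142, -0.0, -0.238]
force: [-0.4, -0.1, 0.0]
grip_width: 0.001
```

```bash
python3 -m crank '[{"rotation":[0,0,0],"offset":[0,0,-0.0006],"fingers":-1},{"rotation":[0,0,0],"offset":[0,0,-0.0006],"fingers":-1},{"rotation":[0,0,0],"offset":[0,0,0],"fingers":-1}]'
```

```text
time_s: 14.85
position: [0.5362, -0.0619, 0.0732]
ee_rot: [3.141, 0.0, -0.238]
force: [-0.1, -0.0, -0.3]
grip_width: -0.002
```

```bash
python3 -m crank '[{"rotation":[0,0,0],"offset":[0,0,-0.0005],"fingers":-1},{"rotation":[0,0,0],"offset":[0,0,-0.0005],"fingers":-1},{"rotation":[0,0,0],"offset":[0,0,0],"fingers":-1}]'
```

```text
time_s: 15.22
position: [0.5364, -0.0618, 0.0726]
ee_rot: [-3.142, -0.001, -0.238]
force: [-1.5, 0.6, 3.3]
grip_width: -0.003
```

```bash
python3 -m crank '[{"rotation":[0,0,0],"offset":[0,0,-0.0006],"fingers":-1},{"rotation":[0,0,0],"offset":[0,0,-0.0006],"fingers":-1},{"rotation":[0,0,0],"offset":[0,0,-0.0003],"fingers":-1}]'
```

```text
time_s: 15.6
position: [0.5368, -0.0616, 0.0722]
ee_rot: [-3.141, -0.002, -0.238]
force: [-2.2, 1.5, 12.5]
grip_width: -0.002
```

```bash
python3 -m crank '[{"rotation":[0,0,0],"offset":[0,0,-0.0006],"fingers":-1},{"rotation":[0,0,0],"offset":[0,0,-0.0006],"fingers":-1},{"rotation":[0,0,0],"offset":[0,0,0],"fingers":-1}]'
```

```text
time_s: 15.98
position: [0.5368, -0.0614, 0.0713]
ee_rot: [-3.141, -0.002, -0.238]
force: [-2.5, 3.2, 11.6]
grip_width: 0.001
```

```bash
python3 -m crank '[{"rotation":[0,0,0],"offset":[0,0,-0.0006],"fingers":-1},{"rotation":[0,0,0],"offset":[0,0,-0.0005],"fingers":-1},{"rotation":[0,0,0],"offset":[0,0,0],"fingers":-1}]'
```

```text
time_s: 16.35
position: [0.5368, -0.0612, 0.0703]
ee_rot: [-3.14, -0.002, -0.238]
force: [-2.6, 4.3, 12.9]
grip_width: 0.001
```

```bash
python3 -m crank '[{"rotation":[0,0,0],"offset":[0,0,0.0395],"fingers":-1},{"rotation":[0,0,10],"offset":[0.006,-0.02,0],"fingers":-1},{"rotation":[0,0,10],"offset":[0.006,-0.0207,0],"fingers":-1},{"rotation":[0,0,10],"offset":[0.006,-0.0208,0],"fingers":-1},{"rotation":[0,0,10],"offset":[0,0,-0.015],"fingers":-1}]';python3 -m crank '[{"rotation":[0,0,10],"offset":[0,0,-0.015],"fingers":-1},{"rotation":[0,0,10],"offset":[0,0,-0.002],"fingers":-1},{"rotation":[0,0,0],"offset":[0,0,0],"fingers":-1}]'
```

```text
time_s: 16.98
position: [0.5555, -0.125, 0.0934]
ee_rot: [3.139, -0.002, 0.465]
force: [-0.3, 0.0, -0.8]
grip_width: -0.005
time_s: 17.35
position: [0.5539, -0.1234, 0.0753]
ee_rot: [-3.141, 0.001, 0.807]
force: [0.6, 0.7, 0.4]
grip_width: 0.001
```

```bash
python3 -m crank '[{"rotation":[0,0,0],"offset":[0,0,-0.0006],"fingers":-1},{"rotation":[0,0,0],"offset":[0,0,-0.0006],"fingers":-1},{"rotation":[0,0,0],"offset":[0,0,0],"fingers":-1}]'
```

```text
time_s: 17.73
position: [0.5543, -0.1234, 0.0749]
ee_rot: [3.141, -0.0, 0.809]
force: [-0.4, -0.4, -0.6]
grip_width: -0.0
```

```bash
python3 -m crank '[{"rotation":[0,0,0],"offset":[0,0,-0.0006],"fingers":-1},{"rotation":[0,0,0],"offset":[0,0,-0.0006],"fingers":-1},{"rotation":[0,0,0],"offset":[0,0,0],"fingers":-1}]'
```

```text
time_s: 18.1
position: [0.5542, -0.1234, 0.0735]
ee_rot: [3.142, 0.0, 0.809]
force: [-0.4, 0.3, 0.2]
grip_width: -0.002
```

```bash
python3 -m crank '[{"rotation":[0,0,0],"offset":[0,0,-0.0006],"fingers":-1},{"rotation":[0,0,0],"offset":[0,0,0],"fingers":-1}]'
```

```text
time_s: 18.35
position: [0.5542, -0.1234, 0.0729]
ee_rot: [3.142, 0.0, 0.81]
force: [-0.2, 1.2, 0.2]
grip_width: 0.001
```

```bash
python3 -m crank '[{"rotation":[0,0,0],"offset":[0,0,-0.0006],"fingers":-1},{"rotation":[0,0,0],"offset":[0,0,-0.0003],"fingers":-1},{"rotation":[0,0,0],"offset":[0,0,0],"fingers":-1}]'
```

```text
time_s: 18.73
position: [0.5545, -0.1235, 0.0725]
ee_rot: [3.141, -0.0, 0.81]
force: [-0.3, -0.5, 4.2]
grip_width: -0.005
```

```bash
python3 -m crank '[{"rotation":[0,0,0],"offset":[0,0,-0.0006],"fingers":-1},{"rotation":[0,0,0],"offset":[0,0,-0.0005],"fingers":-1},{"rotation":[0,0,0],"offset":[0,0,0],"fingers":-1}]'
```

```text
time_s: 19.1
position: [0.5546, -0.1236, 0.0721]
ee_rot: [3.14, -0.001, 0.81]
force: [-1.7, 0.5, 8.9]
grip_width: 0.002
```

```bash
python3 -m crank '[{"rotation":[0,0,0],"offset":[0,0,-0.0006],"fingers":-1},{"rotation":[0,0,0],"offset":[0,0,-0.0006],"fingers":-1},{"rotation":[0,0,0],"offset":[0,0,-0.0004],"fingers":-1}]'
```

```text
time_s: 19.48
position: [0.5549, -0.1238, 0.071]
ee_rot: [3.139, -0.001, 0.81]
force: [-1.7, -0.4, 11.2]
grip_width: -0.002
```

```bash
python3 -m crank '[{"rotation":[0,0,0],"offset":[0,0,-0.0006],"fingers":-1},{"rotation":[0,0,0],"offset":[0,0,-0.0006],"fingers":-1},{"rotation":[0,0,0],"offset":[0,0,0],"fingers":-1}]'
```

```text
time_s: 19.85
position: [0.5552, -0.1241, 0.07]
ee_rot: [3.138, -0.001, 0.81]
force: [-2.6, -1.6, 11.8]
grip_width: 0.004
```

```bash
python3 -m crank '[{"rotation":[0,0,0],"offset":[0,0,0.0395],"fingers":-1},{"rotation":[0,0,-10],"offset":[-0.021,0.005,0],"fingers":-1},{"rotation":[0,0,-10],"offset":[-0.021,0.005,0],"fingers":-1},{"rotation":[0,0,-10],"offset":[-0.0201,0.005,0],"fingers":-1},{"rotation":[0,0,-2.7],"offset":[0,0,-0.018],"fingers":-1}]';python3 -c "
from h import *
a=snap('scene','s6.png')[200:360,170:350,::-1]
cv2.imwrite('pics/st6.png',cv2.resize(a,None,fx=4,fy=3.7,interpolation=cv2.INTER_CUBIC))";python3 -m crank '[{"rotation":[0,0,0],"offset":[0,0,-0.014],"fingers":-1},{"rotation":[0,0,0],"offset":[0,0,-0.003],"fingers":-1},{"rotation":[0,0,0],"offset":[0,0,0],"fingers":-1}]'
```

```text
time_s: 20.48
position: [0.4914, -0.1081, 0.0902]
ee_rot: [3.141, -0.001, 0.236]
force: [0.0, -0.2, 0.2]
grip_width: 0.004
time_s: 20.9
position: [0.4923, -0.1084, 0.0724]
ee_rot: [-3.141, 0.0, 0.239]
force: [-0.2, -0.3, 1.2]
grip_width: -0.001
```

View pics/st6.png

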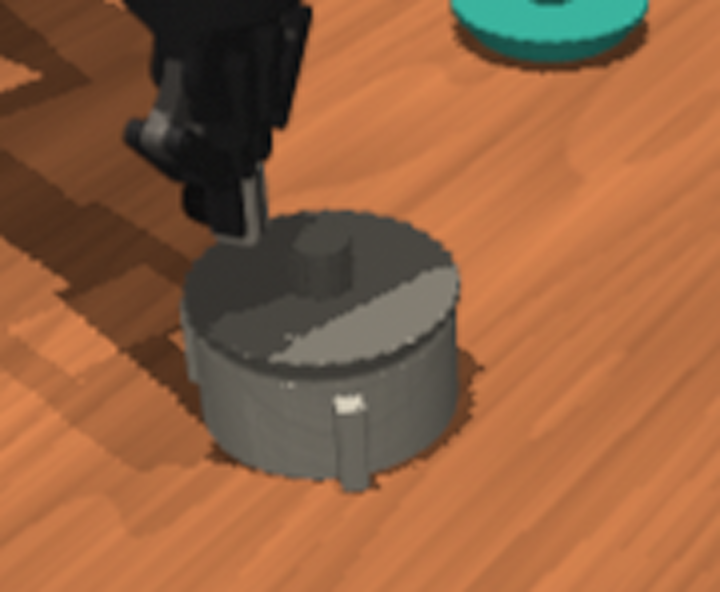

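The crop shows the lid in the mouth and close to level, with no cocking. Second round, starting on C.

```bash
python3 -m crank '[{"rotation":[0,0,0],"offset":[0,0,-0.0006],"fingers":-1},{"rotation":[0,0,0],"offset":[0,0,-0.0006],"fingers":-1},{"rotation":[0,0,0],"offset":[0,0,-0.0004],"fingers":-1}]'
```

```text
time_s: 21.28
position: [0.4923, -0.1084, 0.0713]
ee_rot: [3.141, -0.001, 0.239]
force: [-1.5, -0.2, 2.6]
grip_width: 0.003
```

```bash
python3 -m crank '[{"rotation":[0,0,0],"offset":[0,0,-0.0006],"fingers":-1},{"rotation":[0,0,0],"offset":[0,0,-0.0006],"fingers":-1},{"rotation":[0,0,0],"offset":[0,0,0],"fingers":-1}]'
```

```text
time_s: 21.65
position: [0.4923, -0.1085, 0.071]
ee_rot: [3.141, -0.001, 0.239]
force: [-2.7, -1.3, 8.5]
grip_width: -0.001
```

```bash
python3 -m crank '[{"rotation":[0,0,0],"offset":[0,0,-0.0006],"fingers":-1},{"rotation":[0,0,0],"offset":[0,0,-0.0006],"fingers":-1},{"rotation":[0,0,0],"offset":[0,0,0],"fingers":-1}]'
```

```text
time_s: 22.02
position: [0.4921, -0.1086, 0.0703]
ee_rot: [3.141, -0.0, 0.239]
force: [-4.6, 0.5, 14.6]
grip_width: -0.001
```

```bash
python3 -m crank '[{"rotation":[0,0,0],"offset":[0,0,-0.0005],"fingers":-1},{"rotation":[0,0,0],"offset":[0,0,-0.0005],"fingers":-1},{"rotation":[0,0,0],"offset":[0,0,-0.0005],"fingers":-1},{"rotation":[0,0,0],"offset":[0,0,0],"fingers":-1}]'
```

```text
time_s: 22.52
position: [0.4917, -0.1087, 0.069]
ee_rot: [3.141, 0.0, 0.239]
force: [-6.6, -0.0, 16.0]
grip_width: -0.002
```

```bash
python3 -m crank '[{"rotation":[0,0,0],"offset":[0,0,0.0395],"fingers":-1},{"rotation":[0,0,-9.1],"offset":[0.022,0.023,0],"fingers":-1},{"rotation":[0,0,-9.1],"offset":[0.022,0.0234,0],"fingers":-1},{"rotation":[0,0,-9.1],"offset":[0,0,-0.02],"fingers":-1},{"rotation":[0,0,0],"offset":[0,0,-0.0125],"fingers":-1}]';python3 -m crank '[{"rotation":[0,0,0],"offset":[0,0,-0.001],"fingers":-1},{"rotation":[0,0,0],"offset":[0,0,0],"fingers":-1}]'
```

```text
time_s: 23.15
position: [0.5357, -0.0616, 0.0732]
ee_rot: [3.141, 0.001, -0.235]
force: [-0.0, 0.9, -0.4]
grip_width: 0.003
time_s: 23.4
position: [0.5362, -0.0623, 0.0734]
ee_rot: [3.142, -0.0, -0.237]
force: [0.2, -0.2, 0.2]
grip_width: 0.002
```

```bash
python3 -m crank '[{"rotation":[0,0,0],"offset":[0,0,-0.001],"fingers":-1},{"rotation":[0,0,0],"offset":[0,0,-0.0008],"fingers":-1},{"rotation":[0,0,0],"offset":[0,0,-0.0006],"fingers":-1},{"rotation":[0,0,0],"offset":[0,0,0],"fingers":-1}]'
```

```text
time_s: 23.9
position: [0.5362, -0.062, 0.0709]
ee_rot: [3.142, -0.0, -0.238]
force: [0.2, -0.2, 0.6]
grip_width: 0.003
```

```bash
python3 -m crank '[{"rotation":[0,0,0],"offset":[0,0,-0.0006],"fingers":-1},{"rotation":[0,0,0],"offset":[0,0,-0.0006],"fingers":-1},{"rotation":[0,0,0],"offset":[0,0,0],"fingers":-1}]'
```

```text
time_s: 24.28
position: [0.5366, -0.0619, 0.0704]
ee_rot: [-3.141, -0.001, -0.238]
force: [-1.1, -0.3, 6.2]
grip_width: -0.002
```

```bash
python3 -m crank '[{"rotation":[0,0,0],"offset":[0,0,-0.0006],"fingers":-1},{"rotation":[0,0,0],"offset":[0,0,-0.0006],"fingers":-1},{"rotation":[0,0,0],"offset":[0,0,0],"fingers":-1}]'
```

```text
time_s: 24.65
position: [0.5368, -0.0618, 0.07]
ee_rot: [-3.141, -0.002, -0.238]
force: [-2.2, 1.0, 11.6]
grip_width: -0.001
```

```bash
python3 -m crank '[{"rotation":[0,0,0],"offset":[0,0,-0.0006],"fingers":-1},{"rotation":[0,0,0],"offset":[0,0,-0.0006],"fingers":-1},{"rotation":[0,0,0],"offset":[0,0,0],"fingers":-1}]'
```

```text
time_s: 25.02
position: [0.5368, -0.0615, 0.069]
ee_rot: [-3.141, -0.002, -0.238]
force: [-3.1, 2.0, 13.5]
grip_width: -0.002
```

```bash
python3 -m crank '[{"rotation":[0,0,0],"offset":[0,0,-0.0006],"fingers":-1},{"rotation":[0,0,0],"offset":[0,0,-0.0003],"fingers":-1},{"rotation":[0,0,0],"offset":[0,0,0],"fingers":-1}]'
```

```text
time_s: 25.4
position: [0.5368, -0.0613, 0.0682]
ee_rot: [-3.14, -0.002, -0.238]
force: [-2.9, 3.2, 13.7]
grip_width: -0.001
```

```bash
python3 -m crank '[{"rotation":[0,0,0],"offset":[0,0,0.0395],"fingers":-1},{"rotation":[0,0,10],"offset":[0.006,-0.02,0],"fingers":-1},{"rotation":[0,0,10],"offset":[0.006,-0.0207,0],"fingers":-1},{"rotation":[0,0,10],"offset":[0.006,-0.0208,0],"fingers":-1},{"rotation":[0,0,10],"offset":[0,0,-0.015],"fingers":-1}]';python3 -m crank '[{"rotation":[0,0,10],"offset":[0,0,-0.018],"fingers":-1},{"rotation":[0,0,10],"offset":[0,0,-0.001],"fingers":-1},{"rotation":[0,0,0],"offset":[0,0,0],"fingers":-1}]'
```

```text
time_s: 26.02
position: [0.5555, -0.125, 0.0914]
ee_rot: [3.139, -0.002, 0.465]
force: [0.2, -0.5, 0.7]
grip_width: 0.002
time_s: 26.4
position: [0.5539, -0.1234, 0.0714]
ee_rot: [-3.141, 0.0, 0.807]
force: [0.4, 0.1, 0.7]
grip_width: 0.002
```

```bash
python3 -m crank '[{"rotation":[0,0,0],"offset":[0,0,-0.0006],"fingers":-1},{"rotation":[0,0,0],"offset":[0,0,-0.0006],"fingers":-1},{"rotation":[0,0,0],"offset":[0,0,-0.0005],"fingers":-1},{"rotation":[0,0,0],"offset":[0,0,0],"fingers":-1}]'
```

```text
time_s: 26.9
position: [0.5543, -0.1235, 0.0703]
ee_rot: [3.141, -0.0, 0.809]
force: [-0.5, -0.1, 2.0]
grip_width: 0.003
```

```bash
python3 -m crank '[{"rotation":[0,0,0],"offset":[0,0,-0.0006],"fingers":-1},{"rotation":[0,0,0],"offset":[0,0,-0.0006],"fingers":-1},{"rotation":[0,0,0],"offset":[0,0,0],"fingers":-1}]'
```

```text
time_s: 27.28
position: [0.5545, -0.1237, 0.07]
ee_rot: [3.14, -0.001, 0.809]
force: [-2.0, -0.7, 7.7]
grip_width: -0.002
```

```bash
python3 -m crank '[{"rotation":[0,0,0],"offset":[0,0,-0.0006],"fingers":-1},{"rotation":[0,0,0],"offset":[0,0,-0.0006],"fingers":-1},{"rotation":[0,0,0],"offset":[0,0,0],"fingers":-1}]'
```

```text
time_s: 27.65
position: [0.5547, -0.1238, 0.0693]
ee_rot: [3.139, -0.001, 0.809]
force: [-1.7, 0.1, 11.0]
grip_width: 0.001
```

```bash
python3 -m crank '[{"rotation":[0,0,0],"offset":[0,0,-0.0006],"fingers":-1},{"rotation":[0,0,0],"offset":[0,0,-0.0006],"fingers":-1},{"rotation":[0,0,0],"offset":[0,0,-0.0003],"fingers":-1},{"rotation":[0,0,0],"offset":[0,0,0],"fingers":-1}]'
```

```text
time_s: 28.15
position: [0.5551, -0.1241, 0.0682]
ee_rot: [3.138, -0.001, 0.81]
force: [-1.8, -0.8, 11.7]
grip_width: 0.003
```

```bash
python3 -m crank '[{"rotation":[0,0,0],"offset":[0,0,0.0395],"fingers":-1},{"rotation":[0,0,-10],"offset":[-0.021,0.005,0],"fingers":-1},{"rotation":[0,0,-10],"offset":[-0.021,0.005,0],"fingers":-1},{"rotation":[0,0,-10],"offset":[-0.0201,0.005,0],"fingers":-1},{"rotation":[0,0,-2.7],"offset":[0,0,-0.018],"fingers":-1}]';python3 -m crank '[{"rotation":[0,0,0],"offset":[0,0,-0.016],"fingers":-1},{"rotation":[0,0,0],"offset":[0,0,-0.0015],"fingers":-1},{"rotation":[0,0,0],"offset":[0,0,0],"fingers":-1}]'
```

```text
time_s: 28.78
position: [0.4913, -0.1082, 0.0883]
ee_rot: [3.141, -0.001, 0.236]
force: [0.5, -0.5, -0.3]
grip_width: -0.0
time_s: 29.15
position: [0.4921, -0.1085, 0.0703]
ee_rot: [3.142, 0.0, 0.239]
force: [-0.8, -0.5, -0.3]
grip_width: -0.001
```

```bash
python3 -m crank '[{"rotation":[0,0,0],"offset":[0,0,-0.0006],"fingers":-1},{"rotation":[0,0,0],"offset":[0,0,-0.0005],"fingers":-1},{"rotation":[0,0,0],"offset":[0,0,0],"fingers":-1}]'
```

```text
time_s: 29.52
position: [0.4922, -0.1085, 0.0693]
ee_rot: [3.141, -0.001, 0.239]
force: [0.0, 0.4, 1.5]
grip_width: 0.001
```

```bash
python3 -m crank '[{"rotation":[0,0,0],"offset":[0,0,-0.0006],"fingers":-1},{"rotation":[0,0,0],"offset":[0,0,-0.0006],"fingers":-1},{"rotation":[0,0,0],"offset":[0,0,0],"fingers":-1}]'
```

```text
time_s: 29.9
position: [0.4922, -0.1086, 0.0689]
ee_rot: [3.141, -0.001, 0.239]
force: [-2.0, -0.5, 7.9]
grip_width: -0.003
```

```bash
python3 -m crank '[{"rotation":[0,0,0],"offset":[0,0,-0.0006],"fingers":-1},{"rotation":[0,0,0],"offset":[0,0,-0.0006],"fingers":-1},{"rotation":[0,0,0],"offset":[0,0,0],"fingers":-1}]'
```

```text
time_s: 30.28
position: [0.492, -0.1087, 0.0683]
ee_rot: [3.141, -0.0, 0.239]
force: [-3.7, -0.4, 14.2]
grip_width: 0.0
```

```bash
python3 -m crank '[{"rotation":[0,0,0],"offset":[0,0,-0.0006],"fingers":-1},{"rotation":[0,0,0],"offset":[0,0,0],"fingers":-1}]'
```

```text
time_s: 30.52
position: [0.4919, -0.1088, 0.0678]
ee_rot: [3.141, -0.0, 0.239]
force: [-4.9, 0.0, 14.4]
grip_width: -0.002
```

```bash
python3 -m crank '[{"rotation":[0,0,0],"offset":[0,0,-0.0006],"fingers":-1},{"rotation":[0,0,0],"offset":[0,0,0],"fingers":-1}]'
```

```text
time_s: 30.78
position: [0.4917, -0.1088, 0.0673]
ee_rot: [3.141, 0.0, 0.239]
force: [-4.8, -0.4, 15.1]
grip_width: 0.0
```

```bash
python3 -m crank '[{"rotation":[0,0,0],"offset":[0,0,-0.0006],"fingers":-1},{"rotation":[0,0,0],"offset":[0,0,0],"fingers":-1}]'
```

```text
time_s: 31.02
position: [0.4915, -0.1088, 0.0667]
ee_rot: [3.141, 0.001, 0.239]
force: [-6.0, -1.3, 16.5]
grip_width: -0.0
```

```bash
python3 -m crank '[{"rotation":[0,0,0],"offset":[0,0,0.0395],"fingers":-1},{"rotation":[0,0,-9.1],"offset":[0.022,0.023,0],"fingers":-1},{"rotation":[0,0,-9.1],"offset":[0.022,0.0234,0],"fingers":-1},{"rotation":[0,0,-9.1],"offset":[0,0,-0.02],"fingers":-1},{"rotation":[0,0,0],"offset":[0,0,-0.0135],"fingers":-1}]';python3 -m crank '[{"rotation":[0,0,0],"offset":[0,0,-0.001],"fingers":-1},{"rotation":[0,0,0],"offset":[0,0,0],"fingers":-1}]'
```

```text
time_s: 31.65
position: [0.5357, -0.0617, 0.0699]
ee_rot: [3.141, 0.001, -0.235]
force: [0.2, 0.7, -0.3]
grip_width: -0.0
time_s: 31.9
position: [0.5358, -0.0624, 0.0699]
ee_rot: [3.141, 0.0, -0.237]
force: [0.0, -0.4, 1.2]
grip_width: -0.002
```

```bash
python3 -m crank '[{"rotation":[0,0,0],"offset":[0,0,-0.0007],"fingers":-1},{"rotation":[0,0,0],"offset":[0,0,-0.0006],"fingers":-1},{"rotation":[0,0,0],"offset":[0,0,-0.0006],"fingers":-1},{"rotation":[0,0,0],"offset":[0,0,0],"fingers":-1}]'
```

```text
time_s: 32.4
position: [0.5363, -0.0621, 0.0685]
ee_rot: [3.142, -0.001, -0.238]
force: [-0.6, -0.1, 4.8]
grip_width: -0.0
```

```bash
python3 -m crank '[{"rotation":[0,0,0],"offset":[0,0,-0.0006],"fingers":-1},{"rotation":[0,0,0],"offset":[0,0,-0.0006],"fingers":-1},{"rotation":[0,0,0],"offset":[0,0,0],"fingers":-1}]'
```

```text
time_s: 32.78
position: [0.5367, -0.062, 0.0682]
ee_rot: [-3.141, -0.002, -0.238]
force: [-1.7, 1.0, 9.5]
grip_width: 0.001
```

```bash
python3 -m crank '[{"rotation":[0,0,0],"offset":[0,0,-0.0006],"fingers":-1},{"rotation":[0,0,0],"offset":[0,0,0],"fingers":-1}]'
```

```text
time_s: 33.02
position: [0.5368, -0.0619, 0.0678]
ee_rot: [-3.141, -0.002, -0.238]
force: [-2.7, 0.5, 11.0]
grip_width: -0.005
```

```bash
python3 -m crank '[{"rotation":[0,0,0],"offset":[0,0,-0.0006],"fingers":-1},{"rotation":[0,0,0],"offset":[0,0,0],"fingers":-1}]'
```

```text
time_s: 33.28
position: [0.5368, -0.0617, 0.0673]
ee_rot: [-3.141, -0.002, -0.238]
force: [-2.8, 1.4, 12.1]
grip_width: 0.001
```

```bash
python3 -m crank '[{"rotation":[0,0,0],"offset":[0,0,-0.0006],"fingers":-1},{"rotation":[0,0,0],"offset":[0,0,0],"fingers":-1}]'
```

```text
time_s: 33.52
position: [0.5368, -0.0616, 0.0668]
ee_rot: [-3.141, -0.002, -0.238]
force: [-2.2, 2.7, 12.8]
grip_width: 0.004
```

```bash
python3 -m crank '[{"rotation":[0,0,0],"offset":[0,0,-0.0006],"fingers":-1},{"rotation":[0,0,0],"offset":[0,0,0],"fingers":-1}]'
```

```text
time_s: 33.78
position: [0.5368, -0.0615, 0.0665]
ee_rot: [-3.14, -0.002, -0.238]
force: [-3.0, 2.8, 14.3]
grip_width: 0.0
```

```bash
python3 -m crank '[{"rotation":[0,0,0],"offset":[0,0,0.0395],"fingers":-1},{"rotation":[0,0,10],"offset":[0.006,-0.02,0],"fingers":-1},{"rotation":[0,0,10],"offset":[0.006,-0.0207,0],"fingers":-1},{"rotation":[0,0,10],"offset":[0.006,-0.0208,0],"fingers":-1},{"rotation":[0,0,10],"offset":[0,0,-0.015],"fingers":-1}]';python3 -m crank '[{"rotation":[0,0,10],"offset":[0,0,-0.019],"fingers":-1},{"rotation":[0,0,10],"offset":[0,0,-0.001],"fingers":-1},{"rotation":[0,0,0],"offset":[0,0,0],"fingers":-1}]'
```

```text
time_s: 34.4
position: [0.5553, -0.1251, 0.0893]
ee_rot: [3.139, -0.002, 0.465]
force: [-0.1, 0.4, -0.5]
grip_width: -0.0
time_s: 34.78
position: [0.5538, -0.1235, 0.0683]
ee_rot: [-3.141, 0.001, 0.808]
force: [-0.3, -0.5, -0.6]
grip_width: 0.002
```

```bash
python3 -m crank '[{"rotation":[0,0,0],"offset":[0,0,-0.0006],"fingers":-1},{"rotation":[0,0,0],"offset":[0,0,-0.0006],"fingers":-1},{"rotation":[0,0,0],"offset":[0,0,0],"fingers":-1}]'
```

```text
time_s: 35.15
position: [0.5541, -0.1235, 0.0678]
ee_rot: [3.141, -0.0, 0.809]
force: [-1.0, 0.0, 0.5]
grip_width: -0.001
```

```bash
python3 -m crank '[{"rotation":[0,0,0],"offset":[0,0,-0.0006],"fingers":-1},{"rotation":[0,0,0],"offset":[0,0,-0.0006],"fingers":-1},{"rotation":[0,0,0],"offset":[0,0,0],"fingers":-1}]'
```

```text
time_s: 35.52
position: [0.5543, -0.1237, 0.0673]
ee_rot: [3.141, -0.0, 0.809]
force: [-2.2, 0.5, 6.0]
grip_width: 0.003
```

```bash
python3 -m crank '[{"rotation":[0,0,0],"offset":[0,0,-0.0006],"fingers":-1},{"rotation":[0,0,0],"offset":[0,0,-0.0003],"fingers":-1},{"rotation":[0,0,0],"offset":[0,0,0],"fingers":-1}]'
```

```text
time_s: 35.9
position: [0.5544, -0.1237, 0.0672]
ee_rot: [3.14, -0.001, 0.809]
force: [-2.2, 0.3, 10.1]
grip_width: -0.001
```

```bash
python3 -m crank '[{"rotation":[0,0,0],"offset":[0,0,-0.0006],"fingers":-1},{"rotation":[0,0,0],"offset":[0,0,0],"fingers":-1}]'
```

```text
time_s: 36.15
position: [0.5545, -0.1238, 0.0667]
ee_rot: [3.14, -0.001, 0.809]
force: [-2.2, -0.1, 10.3]
grip_width: 0.001
```

```bash
python3 -m crank '[{"rotation":[0,0,0],"offset":[0,0,-0.0006],"fingers":-1},{"rotation":[0,0,0],"offset":[0,0,0],"fingers":-1}]'
```

```text
time_s: 36.4
position: [0.5547, -0.1239, 0.0664]
ee_rot: [3.139, -0.001, 0.809]
force: [-2.8, -0.1, 13.2]
grip_width: 0.0
```

```bash
python3 -m crank '[{"rotation":[0,0,0],"offset":[0,0,-0.0006],"fingers":-1},{"rotation":[0,0,0],"offset":[0,0,0],"fingers":-1}]'
```

```text
time_s: 36.65
position: [0.5547, -0.1239, 0.0663]
ee_rot: [3.139, -0.001, 0.81]
force: [-3.6, 0.2, 15.7]
grip_width: 0.001
```

```bash
python3 -m crank '[{"rotation":[0,0,0],"offset":[0,0,-0.0006],"fingers":-1},{"rotation":[0,0,0],"offset":[0,0,0],"fingers":-1}]'
```

```text
time_s: 36.9
position: [0.5549, -0.124, 0.0662]
ee_rot: [3.139, -0.001, 0.81]
force: [-4.1, 0.0, 17.8]
grip_width: 0.002
```

```bash
python3 -m crank '[{"rotation":[0,0,0],"offset":[0,0,-0.0006],"fingers":-1},{"rotation":[0,0,0],"offset":[0,0,0],"fingers":-1}]'
```

```text
time_s: 37.15
position: [0.5549, -0.124, 0.0661]
ee_rot: [3.138, -0.001, 0.809]
force: [-5.5, 1.1, 20.7]
grip_width: 0.002
```

```bash
python3 -m crank '[{"rotation":[0,0,0],"offset":[0,0,0.0405],"fingers":-1},{"rotation":[0,0,-10],"offset":[-0.021,0.005,0],"fingers":-1},{"rotation":[0,0,-10],"offset":[-0.021,0.005,0],"fingers":-1},{"rotation":[0,0,-10],"offset":[-0.0201,0.005,0],"fingers":-1},{"rotation":[0,0,-2.7],"offset":[0,0,-0.018],"fingers":-1}]';python3 -m crank '[{"rotation":[0,0,0],"offset":[0,0,-0.016],"fingers":-1},{"rotation":[0,0,0],"offset":[0,0,-0.001],"fingers":-1},{"rotation":[0,0,0],"offset":[0,0,0],"fingers":-1}]'
```

```text
time_s: 37.78
position: [0.4913, -0.1084, 0.0858]
ee_rot: [3.141, -0.002, 0.236]
force: [0.8, 0.0, -0.1]
grip_width: -0.003
time_s: 38.15
position: [0.4921, -0.1086, 0.0683]
ee_rot: [3.142, -0.0, 0.239]
force: [-0.4, 0.6, 0.5]
grip_width: -0.0
```

```bash
python3 -m crank '[{"rotation":[0,0,0],"offset":[0,0,-0.0006],"fingers":-1},{"rotation":[0,0,0],"offset":[0,0,-0.0006],"fingers":-1},{"rotation":[0,0,0],"offset":[0,0,0],"fingers":-1}]'
```

```text
time_s: 38.52
position: [0.492, -0.1086, 0.067]
ee_rot: [3.141, -0.0, 0.239]
force: [-0.4, 0.3, 0.7]
grip_width: 0.001
```

```bash
python3 -m crank '[{"rotation":[0,0,0],"offset":[0,0,-0.0006],"fingers":-1},{"rotation":[0,0,0],"offset":[0,0,-0.0003],"fingers":-1},{"rotation":[0,0,0],"offset":[0,0,0],"fingers":-1}]'
```

```text
time_s: 38.9
position: [0.492, -0.1086, 0.0667]
ee_rot: [3.141, -0.0, 0.239]
force: [-1.9, -0.7, 6.9]
grip_width: 0.005
```

```bash
python3 -m crank '[{"rotation":[0,0,0],"offset":[0,0,-0.0006],"fingers":-1},{"rotation":[0,0,0],"offset":[0,0,0],"fingers":-1}]'
```

```text
time_s: 39.15
position: [0.492, -0.1087, 0.0666]
ee_rot: [3.141, -0.0, 0.239]
force: [-2.2, -1.1, 9.5]
grip_width: 0.0
```

```bash
python3 -m crank '[{"rotation":[0,0,0],"offset":[0,0,-0.0006],"fingers":-1},{"rotation":[0,0,0],"offset":[0,0,0],"fingers":-1}]'
```

```text
time_s: 39.4
position: [0.492, -0.1087, 0.0665]
ee_rot: [3.141, -0.001, 0.239]
force: [-4.0, 0.9, 13.3]
grip_width: 0.001
```

```bash
python3 -m crank '[{"rotation":[0,0,0],"offset":[0,0,-0.0006],"fingers":-1},{"rotation":[0,0,0],"offset":[0,0,0],"fingers":-1}]'
```

```text
time_s: 39.65
position: [0.492, -0.1088, 0.0664]
ee_rot: [3.141, -0.001, 0.239]
force: [-5.0, -0.7, 17.5]
grip_width: 0.0
```

```bash
python3 -m crank '[{"rotation":[0,0,0],"offset":[0,0,-0.0006],"fingers":-1},{"rotation":[0,0,0],"offset":[0,0,0],"fingers":-1}]'
```

```text
time_s: 39.9
position: [0.492, -0.1088, 0.0663]
ee_rot: [3.141, -0.001, 0.239]
force: [-5.7, 0.3, 21.5]
grip_width: 0.001
```

C and B both climb past 20 N without sinking, so they are on their cushions. A next.

```bash
python3 -m crank '[{"rotation":[0,0,0],"offset":[0,0,0.0405],"fingers":-1},{"rotation":[0,0,-9.1],"offset":[0.022,0.023,0],"fingers":-1},{"rotation":[0,0,-9.1],"offset":[0.022,0.0234,0],"fingers":-1},{"rotation":[0,0,-9.1],"offset":[0,0,-0.02],"fingers":-1},{"rotation":[0,0,0],"offset":[0,0,-0.015],"fingers":-1}]';python3 -m crank '[{"rotation":[0,0,0],"offset":[0,0,-0.001],"fingers":-1},{"rotation":[0,0,0],"offset":[0,0,-0.0005],"fingers":-1},{"rotation":[0,0,0],"offset":[0,0,0],"fingers":-1}]'
```

```text
time_s: 40.52
position: [0.5357, -0.0619, 0.0682]
ee_rot: [3.141, 0.001, -0.235]
force: [-0.6, 0.5, -0.1]
grip_width: -0.002
time_s: 40.9
position: [0.5359, -0.0624, 0.0679]
ee_rot: [3.141, -0.0, -0.237]
force: [-0.4, 0.0, 0.1]
grip_width: -0.0
```

```bash
python3 -m crank '[{"rotation":[0,0,0],"offset":[0,0,-0.0006],"fingers":-1},{"rotation":[0,0,0],"offset":[0,0,-0.0003],"fingers":-1},{"rotation":[0,0,0],"offset":[0,0,0],"fingers":-1}]'
```

```text
time_s: 41.28
position: [0.536, -0.0622, 0.0669]
ee_rot: [3.141, -0.0, -0.238]
force: [-0.6, -0.0, 1.7]
grip_width: -0.001
```

```bash
python3 -m crank '[{"rotation":[0,0,0],"offset":[0,0,-0.0006],"fingers":-1},{"rotation":[0,0,0],"offset":[0,0,0],"fingers":-1}]'
```

```text
time_s: 41.52
position: [0.5361, -0.0622, 0.0667]
ee_rot: [3.142, -0.001, -0.238]
force: [-1.1, 0.6, 4.7]
grip_width: 0.0
```

```bash
python3 -m crank '[{"rotation":[0,0,0],"offset":[0,0,-0.0006],"fingers":-1},{"rotation":[0,0,0],"offset":[0,0,0],"fingers":-1}]'
```

```text
time_s: 41.78
position: [0.5362, -0.0621, 0.0666]
ee_rot: [-3.141, -0.001, -0.238]
force: [-1.7, -0.3, 9.2]
grip_width: -0.005
```

```bash
python3 -m crank '[{"rotation":[0,0,0],"offset":[0,0,-0.0006],"fingers":-1},{"rotation":[0,0,0],"offset":[0,0,0],"fingers":-1}]'
```

```text
time_s: 42.02
position: [0.5363, -0.0621, 0.0664]
ee_rot: [-3.141, -0.001, -0.238]
force: [-3.7, 1.1, 12.1]
grip_width: -0.002
```

```bash
python3 -m crank '[{"rotation":[0,0,0],"offset":[0,0,-0.0006],"fingers":-1},{"rotation":[0,0,0],"offset":[0,0,0],"fingers":-1}]'
```

```text
time_s: 42.28
position: [0.5363, -0.062, 0.0663]
ee_rot: [-3.141, -0.002, -0.238]
force: [-4.3, 1.2, 15.0]
grip_width: -0.0
```

```bash
python3 -m crank '[{"rotation":[0,0,0],"offset":[0,0,-0.0006],"fingers":-1},{"rotation":[0,0,0],"offset":[0,0,0],"fingers":-1}]'
```

```text
time_s: 42.52
position: [0.5364, -0.062, 0.0662]
ee_rot: [-3.141, -0.002, -0.238]
force: [-5.1, 2.0, 18.9]
grip_width: -0.001
```

```bash
python3 -m crank '[{"rotation":[0,0,0],"offset":[0,0,-0.0006],"fingers":-1},{"rotation":[0,0,0],"offset":[0,0,0],"fingers":-1}]'
```

```text
time_s: 42.78
position: [0.5365, -0.062, 0.0662]
ee_rot: [-3.141, -0.002, -0.238]
force: [-5.5, 2.2, 21.3]
grip_width: 0.0
```

All three ribs stand at 66.2–66.3 mm under about 21 N. I'll retreat and check with the cameras.

```bash
python3 -m crank '[{"rotation":[0,0,0],"offset":[0,0,0.04],"fingers":-1},{"rotation":[0,0,0],"offset":[-0.01,0,0.055],"fingers":-1},{"rotation":[0,0,0],"offset":[-0.05,0,0.05],"fingers":-1},{"rotation":[0,0,0],"offset":[-0.05,0,0.03],"fingers":-1},{"rotation":[0,0,0],"offset":[-0.05,0,0],"fingers":-1}]';python3 -m crank '[{"rotation":[0,0,0],"offset":[0,0,0],"fingers":-1},{"rotation":[0,0,0],"offset":[0,0,0],"fingers":-1}]';python3 - <<'E'
from h import *
snap('scene','s7.png');snap('top','t7.png')
a=cv2.imread('pics/s7.png');b=cv2.imread('pics/t7.png')
cv2.imwrite('pics/f.png',np.hstack([cv2.resize(a[200:360,170:350],(450,400),interpolation=cv2.INTER_CUBIC),cv2.resize(b[210:310,340:430],(340,400),interpolation=cv2.INTER_CUBIC)]))
E
```

```text
time_s: 43.4
position: [0.3817, -0.0624, 0.2344]
ee_rot: [-3.142, -0.006, -0.237]
force: [-0.7, -1.0, 0.4]
grip_width: 0.002
time_s: 43.65
position: [0.3823, -0.0622, 0.2324]
ee_rot: [-3.142, -0.001, -0.238]
force: [0.4, -0.6, -0.0]
grip_width: -0.002
```

View pics/f.png

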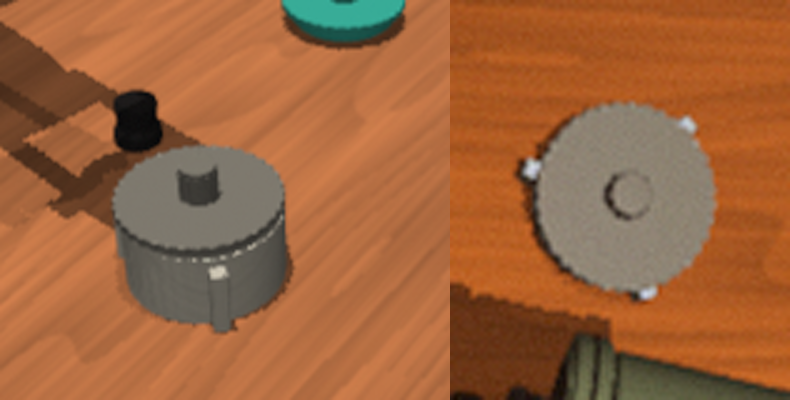

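View pics/s7.png

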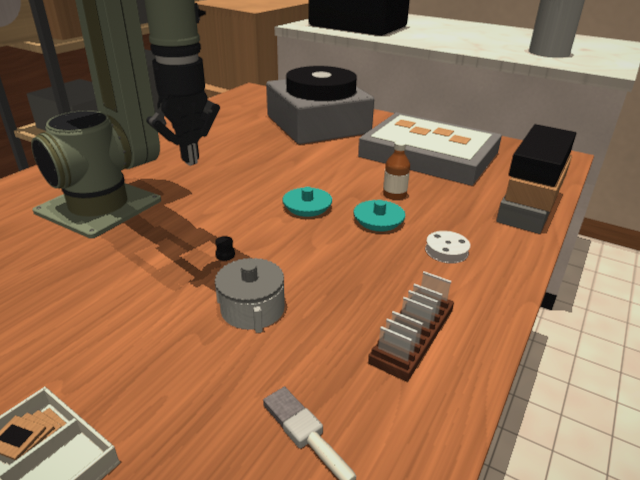

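The lid sits level and centred in the can at scene (250,285), and the bystanders are unchanged. Handing in.

```bash
python3 -c "
from bench import sign_off
print(sign_off())"
```

```text
the job is handed in; nothing more can be done
None
```

The gray lid is on the can and fully home, and I handed the job in at about 44 s of the 72 s allowed. I picked it up by the knob, set its plug in the mouth, let go, and tapped it down in turn over the three ribs, about 2–2.5 mm at a time.

- **Seating:** on the last taps all three ribs stopped at a tool height of 66.2–66.3 mm (at about 21 N). That puts the plug's underside about 43.5 mm over the bench, inside the 43–46 mm range. The rise past the slide force was steeper than the 3 N/mm you gave, but it was the same on all three ribs.
- **Forces:** the highest vertical reading was 21.5 N, under the 36 N limit. I only saw the readings at the end of each call.
- **Pictures:** the final pictures show the lid level and centred, nothing else visibly moved, and the robot clear of everything.
- **Position disagreement:** before tapping, the lid's centre measured about 1 mm from the can's centre, within the 2.5 mm play.

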